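# Clamp a flange by running down a wing nut with the fingertips

## Robot

A 6-joint arm with a two-finger parallel gripper is mounted at the origin on the work surface. World frame = base frame: x ahead of the robot, y to its left, z up, the work surface at z = 0. Lengths are in m, angles in rad, forces in N, time in s.
With the tool pointing down it reaches from about 0.3 to 0.775 m from the base axis. Payload 14.6 kg.
Tool frame: the origin (TCP) lies at the very end of the fingers, on their centre line; the grasp point (between the pads) lies 19 mm behind it; z points along the fingers, y is the line along which they close (so a half turn about z gives the same grasp; the last joint's range is limited). The gripper opens to 94 mm and grips with 3 to 60 N. Pads are 16 mm wide; open, the fingers measure 119 mm over their backs; the gripper's body (75 mm by 177 mm) begins 78 mm behind the grasp point.
Start: joints at [-1.375, 0.3, 1.521, -0, 1.321, -0.067], TCP at [0.143, -0.531, 0.205] pointing down, gripper open.
Joint ranges: [-3.03, 3.03], [-0.79, 2.21], [0.23, 2.52], [-1.04, 4.18], [0, 3.07], [-2.55, 2.55]. Speed limits (rad/s): [2.22, 2.22, 2.57, 3.14, 3.14, 3.14].

## Interface

Orientations are given as [roll, pitch, yaw] about the fixed x, y, z axes, in that order (R = Rz(yaw) Ry(pitch) Rx(roll)).
In Python, from station import ctrl gives the robot as it stands.
- The arm moves only by the tool move_arm, never from a script. Its argument "increments" is a list of rows, each a list of 7 numbers: the opening, from 0 (shut) to 1 (fully open), then the shift along the tool's x, y, z in units of 50 mm (1.0 is 50 mm), then the turn, a rotation vector about the tool's x, y, z in rad. In form: [[claw, tx, ty, tz, rx, ry, rz], ...]. A call has 1 to 20 rows; each row shifts and turns the commanded pose from where the row before left it, along the tool's axes as they then stand; what a row does not reach is not made up. A row lasts 1/10 s, in which the tool goes at most 50 mm and 8.59 degrees, less where a joint would pass 70% of its speed; a pose out of reach is approached as far as the arm can. A call is refused whole if a number of a shift passes 1 or a number of a turn 0.15, either way. A call with a gripper value outside its range is refused whole. The fingers move at their own pace and stop on an object; "force" is the grip in N (left out, the last holds). Time passes only in rows, so rows that do not move let the fingers close. It gives the time, the measured TCP pose, the force, the opening and the grip force at its end, in the units of the state.
- ctrl.get_obs(): the state, without advancing time (a new reading comes with each control period).
- ctrl.camera(name): name is "scene" or "top" or "wrist"; returns a dict with "color" (420x560x3 uint8, blue, green, red), "K" (3x3 intrinsics, pixels), "pose" (4x4, takes a point from camera to world coordinates); the wrist camera has in their place "tool_from_camera" (4x4, takes a point from camera to tool coordinates, whose origin is the TCP and whose axes are the flange's). Camera axes: x right, y down, z forward; pixel columns grow to the right and rows downward; lengths in m; the calibration is good to about 2 mm. The wrist camera is an equidistant fisheye: a pixel r from the principal point sees the ray r / f radians off the axis. A picture is of the moment at which its call begins: read the wrist's pose just before it. There is no depth.
- ctrl.hand_in(): hands the job in; it is judged then, once.
Trained networks look in a picture, given as the dict that the camera call returned (one of the last four; its "shot" number tells which), for a name from the list of things; names that differ only in an ending like _2 or _b are one class to them, and where a whole thing is asked for, a point or a joint stands for the part that bears it (a point fixed in the world has none). Each returns a list of dicts, best first, with "conf" (0 to 1); they miss things now and then, are a little off and sometimes report something else, mostly with a low value. They report only what shows in the picture. A call takes as long as a camera call. They do not tell look-alikes from the thing itself.
- ctrl.cut_out(name, picture): "mask" (420x560 bool, what is visible of it) and "centre" ([row, column] in pixels, amid what is visible of it).
The state is a dict: "time_s": time; "qpos": joint angles; "joint_vel": joint speeds; "tau": joint torques, N m; "ee_pos": TCP position; "eef_rot": TCP orientation; "force": force on the tool from outside, world axes, zero at the start; "moment": the same for the moment, N m; "grip_width": finger opening in m; "grip_force": force on a finger pad.
Only numpy, scipy, OpenCV 4.12 (cv2) and the standard library are available. Lean on these libraries where they do the work, as an engineer would, in place of code of your own. Each camera call takes 0.05 s, during which the arm holds its last target. There are 200 camera calls.

## Task

Clamp the flange on the inspection fixture, working with the fingertips only. First push the blue strap by its upright pin round over the flange until it rests against its stop, then turn the loose orange wing nut clockwise with repeated gentle fingertip pushes on its wings, without gripping it, until it is finger-tight and will turn no farther. Leave the flange on its seat and everything else on the table where it is.

Things in the scene. Friction and masses are not known exactly. Their poses are not given: they have to be found in the camera images.
- fixture: dark steel base plate of the fixture, bolted to the table, 15 mm thick. Origin at table level under the stud's axis; z up, x points from the stud to the flange's seat. It reaches from x = -65 to 120 mm, y = -75 to 75 mm. A brass stop pin for the strap, 10 mm in diameter, top 48 mm above the table, stands on it at x = 40, y = -19 mm
- post_top (a point): top centre of the plain steel guide post, 24 mm in diameter, fixed on the plate at the fixture's x = 0, y = -53 mm, top 92 mm above the table. It leaves no room for a finger between it and the wings: a wing cannot be followed past it, only pushed round in strokes on the open side
- stud (a point): point on the stud's axis, 48 mm above the table, level with the top of the strap. Strap and wing nut both turn about this vertical axis
- seat (a point): centre of the flange's seat, on the top face of the base plate (15 mm above the table), 75 mm from the stud along the fixture's x
- strap (a joint): swing of the clamp strap about the stud, rad. 0: home over the flange, along the fixture's x, against the stop pin (goes no farther). Grows anticlockwise seen from above, to 1.5; starts at 0.7 to 1.3. Blue flat bar 26 mm wide, from 15 mm behind the stud to 105 mm ahead, underside 38, top 48 mm above the table; stays where it is left, moves with 1 to 2 N at its end
- strap_pin (a point): top centre of the upright brass pin on the strap's end, 92 mm from the stud's axis; 12 mm in diameter, from the strap's top (48 mm above the table) to 74 mm
- nut (a joint): angle by which the wing nut is still unscrewed, rad. 0: tight at its stop, turns no farther; falls as it is turned clockwise seen from above; starts at 4.7 to 7.5 (0.75 to 1.2 turns). 3 mm of height per turn. Light friction (about 1 N on a wing), it stays where it is left and does not swing on
- nut_hub (a point): centre of the underside of the orange wing nut's hub, on the stud's axis, 51 mm above the table when tight, up to 4 mm higher while unscrewed. Hub 24 mm in diameter, 18 mm high, on a steel washer; two upright flat wings opposite each other, each 7 mm thick, reaching to 38 mm from the axis (76 mm across)
- wing_a (a point): middle of one wing of the nut, 30 mm from the stud's axis. The wings are 28 mm high: when tight they stand from 57 to 85 mm above the table, this point at 71 mm; up to 4 mm higher while unscrewed. At nut = 0 wing a points along the fixture's x; at nut = q it is turned by q anticlockwise from there
- wing_b (a point): middle of the opposite wing, 180 degrees from wing a, otherwise the same
- flange: loose aluminium flange on its seat: 60 mm in diameter, 12 mm thick, with a raised boss 36 mm in diameter, 20 mm high in all (top 35 mm above the table); origin under its centre. It must stay where it is
- caliper: steel caliper with a grey slide, 170 mm long, lying flat beyond the fixture; origin at the middle of its beam, underside. To be left alone
- tape: yellow roll of tape, 90 mm across, 24 mm high, lying flat beside the fixture; origin under its centre. To be left alone
- cup: white plastic cup, 72 mm across, 85 mm high, upright; origin under its centre. To be left alone
- jar: amber jar with a black cap, 60 mm across, 75 mm high, upright; origin under its centre. To be left alone
- blank: dark steel disc, 66 mm across, 16 mm thick, lying flat; origin under its centre. To be left alone
- marker: green marker with a white cap end, 120 x 14 x 14 mm, lying along its x axis; origin under its middle. To be left alone
Mind the look-alikes: they are no part of the job. Leave any pink or turquoise look-alike of the fixture alone.

How it is judged:
By the outcome, as a careful person would: the job done as asked, in the order asked, and still so for the second after the job is handed in, with the robot touching nothing.
It also fails if it takes over 67 s, if anything falls off the work surface, if the arm or the gripper's body presses on something with over 40 N, if the wrist force passes 120 N, or if a joint passes its speed limit or range.

## Working session

There is one attempt and no reset: what is moved stays moved. The work goes in short steps, Python scripts to look and compute and a tool call to move; the robot and the scene stay as the last step left them, time stands still between calls to the robot, and variables do not carry over. Pictures are saved under pics/ and viewed, at most 10 in all, crops included, and the job is handed in when it is done.

Besides the shell and the picture viewer there is one more tool, called after "Call:" by a JSON object that holds its "op" and its "data", one argument or row to a line. move_arm: Moves the arm, as the interface text tells. Its arguments: {"type":"object","properties":{"increments":{"type":"array","items":{"type":"array","items":{"type":"number"}}},"force":{"type":"number"}},"required":["increments"]}

```bash
mkdir -p pics; ls
python3 - <<'E'
from station import ctrl
import cv2,numpy as np
o=ctrl.get_obs();print(o['ee_pos'],o['eef_rot'],o['time_s'],o['force'])
for n in ['scene','top']:
    c=ctrl.camera(n);cv2.imwrite(f'pics/{n}1.png',c['color'])
    print(n,c['K'].tolist(),np.round(c['pose'],4).tolist())
    for k in ['fixture','post_top','strap_pin','strap','nut_hub','wing_a','flange','nut']:
        try: print(k,[(np.round(d['centre']).tolist(),round(d['conf'],2),int(d['mask'].sum())) for d in ctrl.cut_out(k,c)])
        except Exception as e: print(k,e)
print(ctrl.get_obs()['time_s'])
E
```

```text
pics
[ 0.14284251 -0.53085554  0.20489213] [-3.14044338e+00 -7.93417116e-05  2.62796556e-01] 0.0 [-0.74146723 -0.3650102   1.09461471]
scene [[394.96902733459086, 0.0, 287.9809029838532], [0.0, 394.96902733459086, 213.58594110227835], [0.0, 0.0, 1.0]] [[-0.5575, 0.4313, -0.7094, 1.2998], [0.8302, 0.2884, -0.4771, 0.653], [-0.0011, -0.8549, -0.5188, 0.7425], [0.0, 0.0, 0.0, 1.0]]
fixture [([233.0, 388.0], 0.87, 1749), ([233.0, 282.0], 0.73, 149), ([249.0, 276.0], 0.58, 1941), ([281.0, 472.0], 0.58, 2803), ([282.0, 278.0], 0.4, 378)]
post_top [([278.0, 470.0], 0.85, 2796), ([254.0, 277.0], 0.8, 1884), ([233.0, 387.0], 0.57, 1777)]
strap_pin [([246.0, 297.0], 0.83, 213), ([228.0, 392.0], 0.58, 139), ([275.0, 473.0], 0.56, 237)]
strap [([277.0, 477.0], 0.86, 292), ([229.0, 392.0], 0.76, 169), ([242.0, 296.0], 0.7, 265)]
nut_hub [([219.0, 394.0], 0.51, 33), ([256.0, 468.0], 0.45, 168)]
wing_a [([211.0, 391.0], 0.54, 67), ([247.0, 294.0], 0.51, 251), ([234.0, 281.0], 0.48, 133), ([256.0, 470.0], 0.41, 116)]
flange [([256.0, 275.0], 0.68, 265), ([246.0, 294.0], 0.66, 241)]
nut [([257.0, 474
[... 287 characters left out ...]
ture [([210.0, 279.0], 0.9, 3003), ([276.0, 97.0], 0.75, 3476), ([312.0, 194.0], 0.6, 3590)]
post_top [([211.0, 281.0], 0.89, 2898), ([308.0, 192.0], 0.76, 3520), ([276.0, 96.0], 0.71, 3556), ([257.0, 449.0], 0.65, 676)]
strap_pin [([303.0, 184.0], 0.87, 282), ([265.0, 84.0], 0.87, 371), ([208.0, 258.0], 0.84, 289)]
strap [([299.0, 180.0], 0.67, 302), ([209.0, 258.0], 0.62, 269), ([267.0, 89.0], 0.6, 356)]
nut_hub [([281.0, 98.0], 0.59, 142)]
wing_a [([213.0, 281.0], 0.55, 62), ([320.0, 197.0], 0.43, 100)]
flange [([189.0, 273.0], 0.72, 333), ([159.0, 180.0], 0.41, 191)]
nut [([219.0, 168.0], 0.47, 436), ([212.0, 282.0], 0.46, 73), ([286.0, 96.0], 0.45, 135), ([319.0, 198.0], 0.43, 120)]
0.9
```

View pics/top1.png

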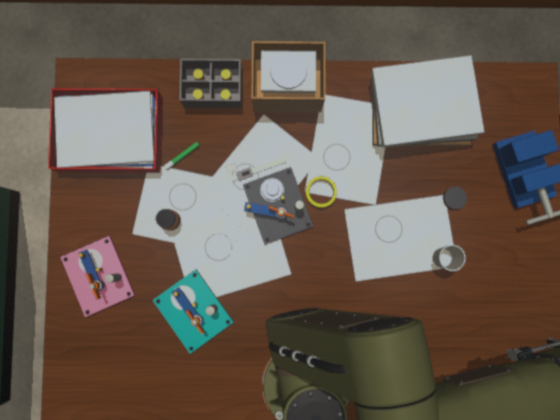

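View pics/scene1.png

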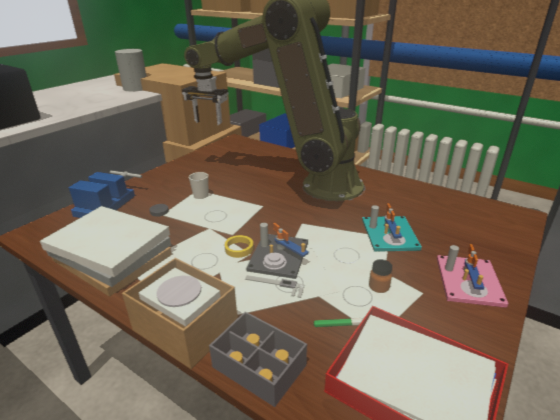

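Candidates for the fixture in the top view: the dark plate at (col 278, row 208), the turquoise one at (192, 311) and the pink one at (97, 276). The description says dark steel, so I choose (278, 208). The close crop checks this.

```bash
cat > h.py <<'E'
from station import ctrl
import cv2,numpy as np
from scipy.spatial.transform import Rotation as R
def unproj(c,uv,z):
    "pixel (col,row) onto the plane of height z"
    d=c['pose'][:3,:3]@np.linalg.inv(c['K'])@np.array([uv[0],uv[1],1.]);p=c['pose'][:3,3]
    return p+d*(z-p[2])/d[2]
def proj(c,P):
    q=np.linalg.inv(c['pose'])@np.append(P,1);u=c['K']@q[:3];return u[:2]/u[2]
def wray(c,uv,o):
    K=c['K'];v=np.array([(uv[0]-K[0,2])/K[0,0],(uv[1]-K[1,2])/K[1,1]]);t=np.hypot(*v)
    d=np.append(v/max(t,1e-9)*np.sin(t),np.cos(t));Rt=R.from_euler('xyz',o['eef_rot']).as_matrix();T=c['tool_from_camera']
    return o['ee_pos']+Rt@T[:3,3],Rt@T[:3,:3]@d
def wun(c,uv,o,z):
    p,d=wray(c,uv,o);return p+d*(z-p[2])/d[2]
def wproj(c,P,o):
    Rt=R.from_euler('xyz',o['eef_rot']).as_matrix();T=c['tool_from_camera']
    q=T[:3,:3].T@(Rt.T@(np.array(P)-o['ee_pos'])-T[:3,3]);t=np.arctan2(np.hypot(q[0],q[1]),q[2]);h=np.hypot(q[0],q[1])
    K=c['K'];return np.array([K[0,2]+K[0,0]*t*q[0]/h,K[1,2]+K[1,1]*t*q[1]/h])
E
python3 - <<'E'
from h import *
c=ctrl.camera('top');im=c['color']
m=ctrl.cut_out('fixture',c)
for d in m:
    if abs(d['centre'][1]-279)<20:
        k=d['mask'].astype(np.uint8);r=cv2.minAreaRect(cv2.findNonZero(k));b=cv2.boxPoints(r);print(b.tolist());
        for q in b: print(unproj(c,q,.015).round(4))
a=cv2.resize(im[160:250,230:325],None,fx=8,fy=6.6*8/6.6,interpolation=cv2.INTER_CUBIC)[:600]
cv2.imwrite('pics/crop1.png',cv2.resize(im[160:250,230:330],None,fx=6.6,fy=6.6,interpolation=cv2.INTER_CUBIC))
print(unproj(c,(290,213),.05))
w=ctrl.camera('wrist');print(w['K'],w['tool_from_camera'])
E
```

```text
[[235.24658203125, 186.65753173828125], [290.58905029296875, 165.90411376953125], [313.3150634765625, 226.5068359375], [257.97259521484375, 247.26025390625]]
[0.5636 0.2083 0.015 ]
[0.6255 0.0487 0.015 ]
[ 0.4497 -0.0174  0.015 ]
[0.3892 0.1411 0.015 ]
[0.4848616  0.05071898 0.05      ]
[[325.1922621    0.         280.25198723]
 [  0.         325.1922621  208.19677753]
 [  0.           0.           1.        ]] [[-9.08338455e-04 -9.61317569e-01 -2.75440932e-01  7.95065605e-02]
 [ 9.99998467e-01 -1.28550269e-03  1.18878214e-03  2.80661372e-04]
 [-1.49687722e-03 -2.75439430e-01  9.61317263e-01 -1.79064560e-01]
 [ 0.00000000e+00  0.00000000e+00  0.00000000e+00  1.00000000e+00]]
```

View pics/crop1.png

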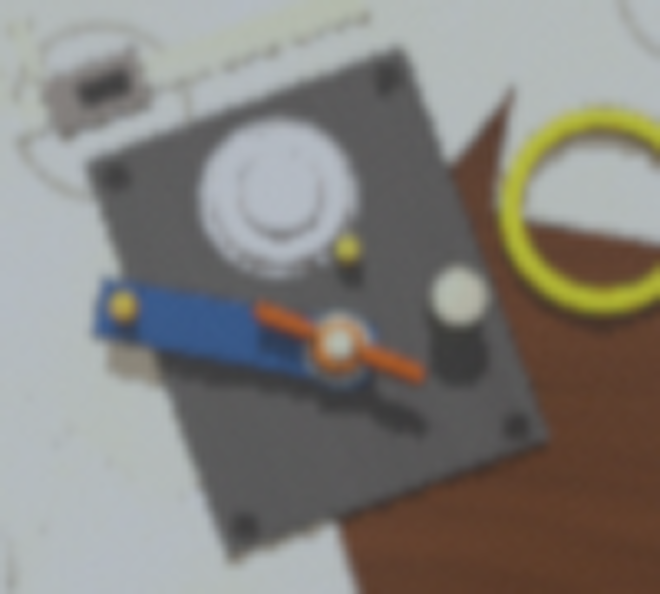

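The crop shows the dark fixture with an orange nut, blue strap, brass pins and the plain post. In crop pixels: stud (340,343), strap pin (123,305), post (460,295), boss (280,192), stop pin (347,248), wing ends (260,310) and (425,380).

Run:
```python
from h import *
c=ctrl.camera('top')
P=lambda x,y,z:unproj(c,(230+x/6.6-.42,160+y/6.6-.42),z)
stud=P(340,343,.078);print('stud',stud)
for n,a in dict(pin=(123,305,.074),post=(460,295,.092),boss=(280,192,.035),stop=(347,248,.048),w1=(260,310,.088),w2=(425,380,.088)).items():
    p=P(*a);d=p-stud;print(n,p.round(4),round(np.hypot(*d[:2]),4),round(np.arctan2(d[1],d[0]),3))
for a in [(88,160),(405,48),(548,440),(230,560)]: print(P(*a,.015).round(4))
print(ctrl.get_obs()['time_s'])
```

```text
stud [0.48599638 0.07596905 0.078     ]
pin [0.5018 0.1668 0.074 ] 0.0922 1.399
post [0.5049 0.0266 0.092 ] 0.0528 -1.206
boss [0.5556 0.1019 0.035 ] 0.0743 0.357
stop [0.5298 0.073  0.048 ] 0.0439 -0.068
w1 [0.4985 0.1093 0.088 ] 0.0356 1.211
w2 [0.4699 0.0408 0.088 ] 0.0387 -2.001
[0.572  0.1863 0.015 ]
[0.6227 0.0477 0.015 ]
[ 0.4504 -0.0154  0.015 ]
[0.3974 0.1226 0.015 ]
1.1
```

```bash
cat > plan.py <<'E'
from h import *
S=np.array([.486,.076]);F=.36
def plan(wps,claw=0,start=None):
    "wps: (x,y,z,yaw,nrows). Prints rows in tool units."
    o=ctrl.get_obs()
    p=np.append(o['ee_pos'],o['eef_rot'][2]) if start is None else np.array(start,float)
    rows=[]
    for *g,n in wps:
        g=np.array(g,float)
        for i in range(n):
            t=p+(g-p)/(n-i);d=t-p;c,s=np.cos(p[3]),np.sin(p[3])
            r=np.round([(c*d[0]+s*d[1])/.05,(s*d[0]-c*d[1])/.05,-d[2]/.05,-d[3]],3)
            x,y,z,w=r;rows.append([claw,x,y,z,0,0,w])
            p=p+np.array([.05*(c*x+s*y),.05*(s*x-c*y),-.05*z,-w])
    print(len(rows),str([[float(v) for v in r] for r in rows]).replace('.0,',',').replace('.0]',']').replace(' ',''))
    if max(np.abs(r[1:4]).max() for r in rows)>1 or max(abs(r[6]) for r in rows)>.15: print('TOO FAST')
def pol(r,a,t,z,yaw,n):
    "fixture polar: radius r at world angle a, tangential (anticlockwise) offset t"
    return (S[0]+r*np.cos(a)-t*np.sin(a),S[1]+r*np.sin(a)+t*np.cos(a),z,yaw,n)
E
python3 - <<'E'
from plan import *
plan([(.49,.09,.24,1.40,19)])
E
```

```text
19 [[0,0.523,-0.536,-0.036,0,0,-0.06],[0,0.554,-0.504,-0.036,0,0,-0.06],[0,0.583,-0.47,-0.036,0,0,-0.06],[0,0.61,-0.434,-0.036,0,0,-0.06],[0,0.635,-0.397,-0.036,0,0,-0.06],[0,0.658,-0.358,-0.037,0,0,-0.06],[0,0.678,-0.318,-0.036,0,0,-0.06],[0,0.696,-0.277,-0.037,0,0,-0.06],[0,0.711,-0.234,-0.036,0,0,-0.06],[0,0.724,-0.191,-0.037,0,0,-0.06],[0,0.734,-0.148,-0.036,0,0,-0.06],[0,0.742,-0.103,-0.037,0,0,-0.06],[0,0.747,-0.059,-0.036,0,0,-0.06],[0,0.749,-0.014,-0.037,0,0,-0.06],[0,0.748,0.031,-0.036,0,0,-0.059],[0,0.745,0.075,-0.037,0,0,-0.06],[0,0.74,0.12,-0.036,0,0,-0.059],[0,0.731,0.163,-0.037,0,0,-0.06],[0,0.72,0.207,-0.036,0,0,-0.059]]
```

Call:
{"op": "move_arm", "data": {
  "increments": [
    [0,0.52,-0.54,-0.04,0,0,-0.06],
    [0,0.55,-0.5,-0.04,0,0,-0.06],
    [0,0.58,-0.47,-0.04,0,0,-0.06],
    [0,0.61,-0.43,-0.04,0,0,-0.06],
    [0,0.63,-0.4,-0.04,0,0,-0.06],
    [0,0.66,-0.36,-0.04,0,0,-0.06],
    [0,0.68,-0.32,-0.04,0,0,-0.06],
    [0,0.7,-0.28,-0.04,0,0,-0.06],
    [0,0.71,-0.23,-0.04,0,0,-0.06],
    [0,0.72,-0.19,-0.04,0,0,-0.06],
    [0,0.73,-0.15,-0.04,0,0,-0.06],
    [0,0.74,-0.1,-0.04,0,0,-0.06],
    [0,0.75,-0.06,-0.04,0,0,-0.06],
    [0,0.75,-0.01,-0.04,0,0,-0.06],
    [0,0.75,0.03,-0.04,0,0,-0.06],
    [0,0.74,0.08,-0.04,0,0,-0.06],
    [0,0.74,0.12,-0.04,0,0,-0.06],
    [0,0.73,0.16,-0.04,0,0,-0.06],
    [0,0.72,0.21,-0.04,0,0,-0.06],
    [0,0,0,0,0,0,0]
  ]
}}

```text
time_s: 3.1
ee_pos: [0.4905, 0.0924, 0.2432]
eef_rot: [-3.141, -0.0, 1.408]
force: [0.2, -0.9, -0.5]
grip_width: 0.0006
grip_force: 0.0
```

Run:
```python
from h import *
o=ctrl.get_obs();c=ctrl.camera('wrist');print(o['ee_pos'],o['eef_rot'],o['qpos'],o['force'],o['grip_width'])
im=c['color'].copy();cv2.imwrite('pics/w1raw.png',im)
e={'pin':[.5018,.1668,.074],'stud':[.486,.076,.078],'post':[.5049,.0266,.092],'boss':[.5556,.1019,.035],'stop':[.5298,.073,.048]}
for k,P in e.items():
    u=wproj(c,P,o);print(k,u.round(1));cv2.circle(im,tuple(int(round(v)) for v in u),2,(255,0,255),-1)
for k in ['strap_pin','post_top','nut_hub','wing_a','flange']: print(k,[(np.round(d['centre']).tolist(),round(d['conf'],2),int(d['mask'].sum())) for d in ctrl.cut_out(k,c)])
cv2.imwrite('pics/w1.png',im)
```

```text
[0.49045759 0.09241238 0.24319278] [-3.14137918e+00 -4.31551039e-04  1.40786097e+00] [1.12580232e-01 1.57450363e-01 1.60716231e+00 4.82373355e-04
 1.37706803e+00 2.75422656e-01] [ 0.21203107 -0.93283934 -0.48015794] 0.0005819629566600587
pin [279.9 121.3]
stud [279.2 206.1]
post [303.4 249.3]
boss [332.4 167.2]
stop [316.  195.9]
strap_pin [([144.0, 278.0], 0.97, 1637), ([36.0, 64.0], 0.77, 1247), ([198.0, 275.0], 0.17, 554)]
post_top [([178.0, 291.0], 0.92, 14257), ([66.0, 66.0], 0.85, 9508)]
nut_hub [([75.0, 36.0], 0.85, 745), ([201.0, 277.0], 0.72, 527)]
wing_a [([203.0, 275.0], 0.72, 655), ([71.0, 34.0], 0.68, 638)]
flange [([167.0, 327.0], 0.93, 1776), ([144.0, 277.0], 0.73, 1636)]
```

View pics/w1.png

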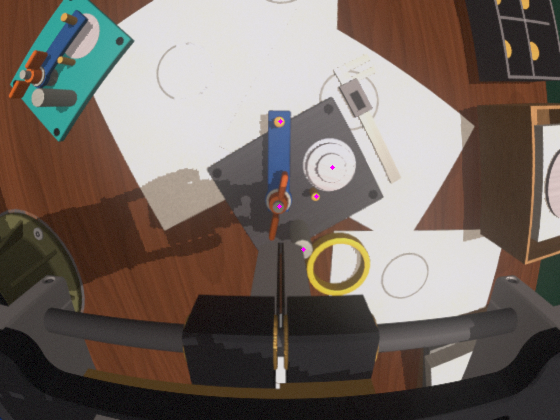

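The predicted points land on the pin (280,121), boss (332,167), stop (316,197) and post (303,249), so two views agree. The fingers at (280,245–300) are dark, so I need a brighter crop to see their width.

Run:
```python
import cv2,numpy as np
im=cv2.imread('pics/w1raw.png')[180:310,200:360]
im=(255*(im/255.)**.5).astype(np.uint8)
cv2.imwrite('pics/w1c.png',cv2.resize(im,None,fx=4.6,fy=4.6,interpolation=cv2.INTER_CUBIC))
```

```text
(no output)
```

View pics/w1c.png

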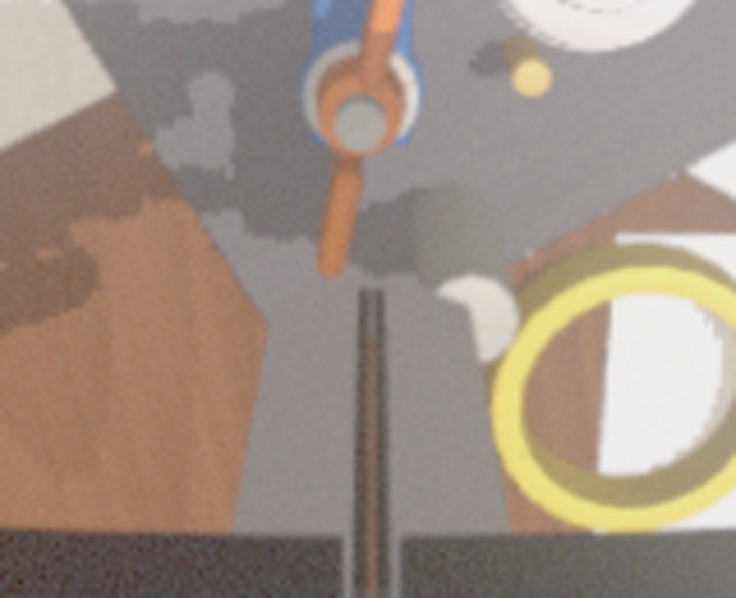

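Run:
```python
from plan import *
plan([pol(.092,1.40,.033,.12,1.40,5),pol(.092,1.40,.033,.056,1.40,4),pol(.092,1.40,.033,.056,1.40,1)])
a0=1.40
plan([pol(.092,1.40,.0185,.056,1.40,2)]+[pol(.092,a,.0185,.056,a,1) for a in np.linspace(1.4,.42,13)[1:]]+[pol(.092,.42,.0185,.056,.42,1)],start=pol(.092,1.40,.033,.056,1.40,1)[:4])
```

```text
10 [[0,0.316,-0.135,0.494,0,0,0],[0,0.316,-0.136,0.495,0,0,0],[0,0.316,-0.135,0.494,0,0,0],[0,0.316,-0.136,0.495,0,0,0.001],[0,0.316,-0.136,0.494,0,0,0],[0,-0,0,0.32,0,0,0],[0,-0,0,0.32,0,0,0],[0,-0,0,0.32,0,0,0],[0,-0,0,0.32,0,0,0],[0,-0,0,0,0,0,0]]
15 [[0,-0,0.145,-0,0,0,-0],[0,-0,0.145,-0,0,0,-0],[0,0.024,0.151,-0,0,0,0.082],[0,0.024,0.152,-0,0,0,0.081],[0,0.024,0.151,-0,0,0,0.082],[0,0.024,0.151,-0,0,0,0.082],[0,0.024,0.152,-0,0,0,0.081],[0,0.024,0.151,-0,0,0,0.082],[0,0.024,0.151,-0,0,0,0.082],[0,0.024,0.152,-0,0,0,0.081],[0,0.024,0.151,-0,0,0,0.082],[0,0.024,0.151,-0,0,0,0.082],[0,0.025,0.151,-0,0,0,0.081],[0,0.024,0.152,-0,0,0,0.082],[0,-0,-0,-0,0,0,-0]]
```

Call:
{"op": "move_arm", "data": {
  "increments": [
    [0,0.32,-0.14,0.49,0,0,0],
    [0,0.32,-0.14,0.5,0,0,0],
    [0,0.32,-0.14,0.49,0,0,0],
    [0,0.32,-0.14,0.5,0,0,0],
    [0,0.3,-0.12,0.49,0,0,0.01],
    [0,0,0,0.32,0,0,0],
    [0,0,0,0.32,0,0,0],
    [0,0,0,0.32,0,0,0],
    [0,0,0,0.32,0,0,0],
    [0,0,0,0,0,0,0]
  ]
}}

```text
time_s: 4.4
ee_pos: [0.4682, 0.1722, 0.0546]
eef_rot: [-3.139, 0.001, 1.392]
force: [0.3, -0.2, 0.0]
grip_width: 0.0006
grip_force: 0.0
```

Call:
{"op": "move_arm", "data": {
  "increments": [
    [0,0,0.145,0,0,0,0],
    [0,0,0.145,0,0,0,0],
    [0,0.024,0.151,0,0,0,0.082],
    [0,0.024,0.151,0,0,0,0.082],
    [0,0.024,0.151,0,0,0,0.082]
  ]
}}

```text
time_s: 4.9
ee_pos: [0.5073, 0.168, 0.0569]
eef_rot: [3.141, -0.001, 1.143]
force: [-1.3, 0.3, 0.4]
grip_width: 0.0004
grip_force: 0.4
```

Call:
{"op": "move_arm", "data": {
  "increments": [
    [0,0.024,0.151,0,0,0,0.082],
    [0,0.024,0.151,0,0,0,0.082],
    [0,0.024,0.151,0,0,0,0.082],
    [0,0.024,0.151,0,0,0,0.082],
    [0,0.024,0.151,0,0,0,0.082],
    [0,0.024,0.151,0,0,0,0.082],
    [0,0.024,0.151,0,0,0,0.082],
    [0,0.024,0.151,0,0,0,0.082],
    [0,0.024,0.12,0,0,0,0.08],
    [0,0,0,0,0,0,0]
  ]
}}

```text
time_s: 5.9
ee_pos: [0.5622, 0.1312, 0.0567]
eef_rot: [3.141, -0.001, 0.408]
force: [0.6, -0.1, 0.1]
grip_width: 0.0005
grip_force: 0.0
```

```bash
cat > ang.py <<'E'
from plan import *
o=ctrl.get_obs();d=o['ee_pos'][:2]-S;t=o['eef_rot'][2]
print('tcp r,ang',np.hypot(*d),np.arctan2(d[1],d[0]),'yaw',t,'radial/tang in tool',d@[np.cos(t),np.sin(t)],d@[-np.sin(t),np.cos(t)],o['force'],o['ee_pos'])
E
python3 ang.py
```

```text
tcp r,ang 0.09412077990414672 0.62646261998706 yaw 0.4084664805482425 radial/tang in tool 0.0918932037759846 0.02035584214789938 [ 0.63234964 -0.09831918  0.11524627] [0.56224785 0.13118139 0.05672939]
```

Call:
{"op": "move_arm", "data": {
  "increments": [
    [0,0,0.04,0,0,0,0.02],
    [0,0,0.04,0,0,0,0.02],
    [0,0,0.02,0,0,0,0.01],
    [0,0,0.02,0,0,0,0]
  ]
}}

```text
time_s: 6.3
ee_pos: [0.5635, 0.1264, 0.0561]
eef_rot: [3.142, -0.0, 0.361]
force: [-0.2, -0.3, 0.7]
grip_width: 0.0004
grip_force: 0.4
```

Call:
{"op": "move_arm", "data": {
  "increments": [
    [0,0,0.02,0,0,0,0]
  ]
}}

```text
time_s: 6.4
ee_pos: [0.5637, 0.1258, 0.056]
eef_rot: [-3.141, -0.0, 0.361]
force: [-2.2, 8.9, 2.1]
grip_width: 0.0004
grip_force: 4.3
```

Call:
{"op": "move_arm", "data": {
  "increments": [
    [0,0,0.02,0,0,0,0]
  ]
}}

```text
time_s: 6.5
ee_pos: [0.5637, 0.1256, 0.056]
eef_rot: [-3.14, 0.0, 0.361]
force: [-4.7, 13.8, 2.6]
grip_width: 0.0001
grip_force: 7.3
```

```bash
python3 ang.py
```

```text
tcp r,ang 0.09222609825288051 0.5682142652988385 yaw 0.36134314945670054 radial/tang in tool 0.0902596877974917 0.01894312428426991 [-4.66628608 13.75074731  2.62906618] [0.56373399 0.12562943 0.05601477]
```

Run:
```python
from plan import *
w=1.175
plan([pol(.0903,.361,.034,.056,.361,2),pol(.0903,.361,.034,.115,.361,2),pol(.030,w,.030,.115,w,8)])
```

```text
12 [[0,0.001,-0.15,0,0,0,0],[0,0,-0.151,0,0,0,0],[0,0,0,-0.59,0,0,0],[0,0,0,-0.59,0,0,0],[0,-0.229,-0.021,0,0,0,-0.102],[0,-0.225,-0.044,0,0,0,-0.102],[0,-0.22,-0.067,0,0,0,-0.102],[0,-0.212,-0.089,0,0,0,-0.102],[0,-0.202,-0.11,0,0,0,-0.101],[0,-0.189,-0.13,0,0,0,-0.102],[0,-0.175,-0.148,0,0,0,-0.101],[0,-0.16,-0.166,0,0,0,-0.102]]
```

Call:
{"op": "move_arm", "data": {
  "increments": [
    [0,0,-0.15,0,0,0,0],
    [0,0,-0.15,0,0,0,0],
    [0,0,0,-0.59,0,0,0],
    [0,0,0,-0.59,0,0,0],
    [0,-0.23,-0.02,0,0,0,-0.1],
    [0,-0.22,-0.04,0,0,0,-0.1],
    [0,-0.22,-0.07,0,0,0,-0.1],
    [0,-0.21,-0.09,0,0,0,-0.1],
    [0,-0.2,-0.11,0,0,0,-0.1],
    [0,-0.19,-0.13,0,0,0,-0.1],
    [0,-0.18,-0.15,0,0,0,-0.1],
    [0,-0.16,-0.17,0,0,0,-0.1],
    [0,0,0,0,0,0,0]
  ]
}}

```text
time_s: 7.8
ee_pos: [0.4691, 0.1147, 0.115]
eef_rot: [-3.142, 0.0, 1.163]
force: [0.3, 0.0, -0.5]
grip_width: 0.0007
grip_force: 0.0
```

```bash
python3 ang.py
python3 - <<'E'
from plan import *
o=ctrl.get_obs();c=ctrl.camera('wrist')
im=c['color'];a=im[60:330,130:430]
cv2.imwrite('pics/w2.png',cv2.resize((255*(a/255.)**.6).astype(np.uint8),None,fx=2.2,fy=2.2,interpolation=cv2.INTER_CUBIC))
for n,P in dict(home=pol(.092,.36,0,.074,0,0)[:3],stud=[*S,.078],wA=pol(.038,1.175,0,.088,0,0)[:3],wB=pol(-.038,1.175,0,.088,0,0)[:3]).items(): print(n,wproj(c,P,o),(wproj(c,P,o)-[130,60])*2.2)
E
```

```text
tcp r,ang 0.04226277920741254 1.9813985512250019 yaw 1.1628097881919335 radial/tang in tool 0.028876143110240025 0.030859534432836788 [ 0.28243175  0.0453645  -0.48407239] [0.46913032 0.11474992 0.11503859]
home [413.39061018 183.36301579] [623.4593424  271.39863473]
stud [322.26973076 267.9617039 ] [422.99340768 457.51574857]
wA [325.87498686 224.05877114] [430.9249711  360.92929651]
wB [321.64302884 317.34716023] [421.61466344 566.16375251]
```

View pics/w2.png

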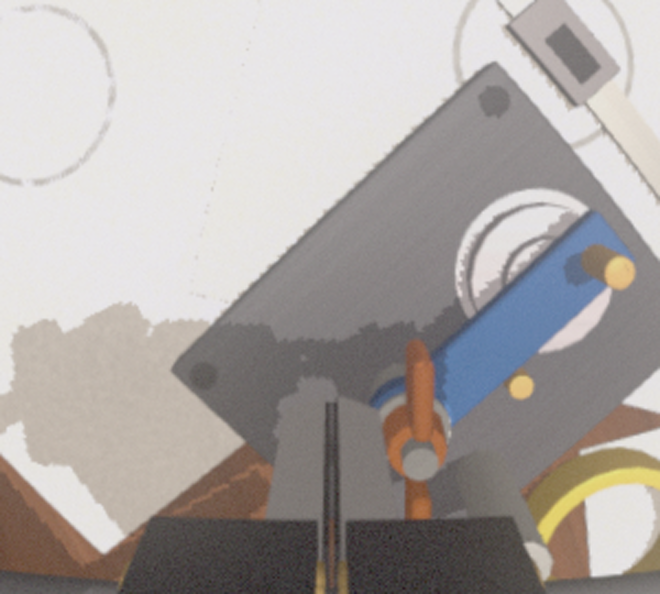

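Run:
```python
from plan import *
plan([pol(.029,1.2,.030,.064,1.2,4),pol(.030,1.2,.018,.064,1.2,2)]+[pol(.030,a,.017,.064,a,1) for a in np.linspace(1.2,-.15,13)[1:]])
```

```text
18 [[0,-0.007,-0.004,0.256,0,0,-0.01],[0,-0.007,-0.004,0.256,0,0,-0.01],[0,-0.007,-0.005,0.256,0,0,-0.011],[0,-0.007,-0.005,0.256,0,0,-0.01],[0,0.01,0.12,-0,0,0,-0],[0,0.01,0.12,-0,0,0,-0],[0,0.034,0.09,-0,0,0,0.112],[0,0.034,0.069,-0,0,0,0.113],[0,0.035,0.07,-0,0,0,0.112],[0,0.034,0.069,-0,0,0,0.113],[0,0.035,0.07,-0,0,0,0.112],[0,0.034,0.07,-0,0,0,0.113],[0,0.034,0.069,-0,0,0,0.112],[0,0.035,0.07,-0,0,0,0.113],[0,0.034,0.069,-0,0,0,0.112],[0,0.034,0.07,-0,0,0,0.113],[0,0.035,0.069,-0,0,0,0.112],[0,0.034,0.07,-0,0,0,0.113]]
```

Call:
{"op": "move_arm", "data": {
  "increments": [
    [0,0,0,0.26,0,0,-0.01],
    [0,0,0,0.26,0,0,-0.01],
    [0,-0.01,-0.01,0.25,0,0,-0.01],
    [0,-0.01,-0.01,0.25,0,0,-0.01],
    [0,0.01,0.12,0,0,0,0],
    [0,0.01,0.12,0,0,0,0],
    [0,0.035,0.09,0,0,0,0.11],
    [0,0.035,0.07,0,0,0,0.11]
  ]
}}

```text
time_s: 8.65
ee_pos: [0.4898, 0.1105, 0.0644]
eef_rot: [3.141, -0.0, 0.976]
force: [-1.0, -0.4, 0.1]
grip_width: 0.0006
grip_force: 0.5
```

```bash
python3 ang.py
```

```text
tcp r,ang 0.034752604959129664 1.4601416672684524 yaw 0.9759182416726713 radial/tang in tool 0.030757331775263734 0.016178074468603348 [-1.00368652 -0.40441798  0.05790486] [0.48983769 0.11054006 0.0643834 ]
```

Contact at about 1 N, so I continue the stroke.

Call:
{"op": "move_arm", "data": {
  "increments": [
    [0,0.034,0.07,0,0,0,0.11],
    [0,0.034,0.07,0,0,0,0.11],
    [0,0.034,0.07,0,0,0,0.11],
    [0,0.034,0.07,0,0,0,0.11],
    [0,0.034,0.07,0,0,0,0.11],
    [0,0.034,0.07,0,0,0,0.11],
    [0,0.034,0.07,0,0,0,0.11],
    [0,0.034,0.07,0,0,0,0.11],
    [0,0.034,0.07,0,0,0,0.11],
    [0,0.034,0.07,0,0,0,0.11],
    [0,0,0,0,0,0,0]
  ]
}}

```text
time_s: 9.75
ee_pos: [0.5197, 0.0884, 0.0645]
eef_rot: [-3.141, -0.001, -0.122]
force: [-0.5, -0.1, -0.2]
grip_width: 0.0004
grip_force: 0.0
```

```bash
python3 ang.py
python3 - <<'E'
from plan import *
y=ctrl.get_obs()['eef_rot'][2]
p0=pol(.030,y,.027,.064,y,1);p1=pol(.030,y,.027,.115,y,2)
w=3.05
plan([p0,p1,pol(.05,1.5,.0,.115,1.5,12),pol(.030,w,.035,.115,w,13)])
E
```

```text
tcp r,ang 0.035871321967372825 0.35372936397401994 yaw -0.12179338050792166 radial/tang in tool 0.031891525384254625 0.016422008048724332 [-0.49150241 -0.07879037 -0.18777513] [0.51965043 0.08842578 0.06446833]
28 [[0,-0.038,-0.212,0.009,0,0,-0],[0,0,0,-0.51,0,0,-0],[0,0,0,-0.51,0,0,-0],[0,-0.054,-0.038,0,0,0,-0.135],[0,-0.049,-0.045,0,0,0,-0.135],[0,-0.042,-0.051,0,0,0,-0.135],[0,-0.035,-0.057,0,0,0,-0.135],[0,-0.027,-0.061,0,0,0,-0.135],[0,-0.018,-0.064,0,0,0,-0.135],[0,-0.01,-0.065,0,0,0,-0.135],[0,-0.001,-0.066,0,0,0,-0.135],[0,0.008,-0.066,0,0,0,-0.135],[0,0.017,-0.064,0,0,0,-0.136],[0,0.026,-0.061,0,0,0,-0.135],[0,0.033,-0.058,0,0,0,-0.136],[0,-0.13,-0.047,0,0,0,-0.119],[0,-0.123,-0.062,0,0,0,-0.119],[0,-0.115,-0.077,0,0,0,-0.119],[0,-0.105,-0.09,0,0,0,-0.119],[0,-0.094,-0.101,0,0,0,-0.119],[0,-0.081,-0.112,0,0,0,-0.119],[0,-0.067,-0.121,0,0,0,-0.119],[0,-0.052,-0.128,0,0,0,-0.119],[0,-0.037,-0.133,0,0,0,-0.12],[0,-0.021,-0.136,0,0,0,-0.119],[0,-0.004,-0.138,0,0,0,-0.12],[0,0.012,-0.138,0,0,0,-0.119],[0,0.029,-0.135,0,0,0,-0.12]]
```

Call:
{"op": "move_arm", "data": {
  "increments": [
    [0,-0.04,-0.21,0,0,0,0],
    [0,0,0,-0.51,0,0,0],
    [0,0,0,-0.51,0,0,0],
    [0,-0.054,-0.038,0,0,0,-0.135],
    [0,-0.049,-0.045,0,0,0,-0.135],
    [0,-0.042,-0.051,0,0,0,-0.135],
    [0,-0.035,-0.057,0,0,0,-0.135],
    [0,-0.027,-0.061,0,0,0,-0.135],
    [0,-0.018,-0.064,0,0,0,-0.135],
    [0,-0.01,-0.065,0,0,0,-0.135],
    [0,0,-0.066,0,0,0,-0.135],
    [0,0.008,-0.066,0,0,0,-0.135],
    [0,0.017,-0.064,0,0,0,-0.136],
    [0,0.026,-0.061,0,0,0,-0.135],
    [0,0.033,-0.058,0,0,0,-0.136]
  ]
}}

```text
time_s: 11.25
ee_pos: [0.4884, 0.127, 0.1152]
eef_rot: [3.141, -0.0, 1.512]
force: [-0.0, 0.7, -0.2]
grip_width: 0.0005
grip_force: 0.0
```

Call:
{"op": "move_arm", "data": {
  "increments": [
    [0,-0.13,-0.047,0,0,0,-0.119],
    [0,-0.123,-0.062,0,0,0,-0.119],
    [0,-0.115,-0.077,0,0,0,-0.119],
    [0,-0.105,-0.09,0,0,0,-0.119],
    [0,-0.094,-0.101,0,0,0,-0.119],
    [0,-0.081,-0.112,0,0,0,-0.119],
    [0,-0.067,-0.121,0,0,0,-0.119],
    [0,-0.052,-0.128,0,0,0,-0.119],
    [0,-0.037,-0.133,0,0,0,-0.12],
    [0,-0.021,-0.136,0,0,0,-0.119],
    [0,0,-0.138,0,0,0,-0.12],
    [0,0.012,-0.138,0,0,0,-0.119],
    [0,0.029,-0.135,0,0,0,-0.12],
    [0,0,0,0,0,0,0]
  ]
}}

```text
time_s: 12.65
ee_pos: [0.4519, 0.0443, 0.1152]
eef_rot: [3.142, 0.0, 3.057]
force: [-0.0, 0.7, 0.7]
grip_width: 0.0002
grip_force: 0.0
```

```bash
python3 ang.py
python3 - <<'E'
from plan import *
o=ctrl.get_obs();c=ctrl.camera('wrist')
im=c['color'];a=im[60:330,130:430]
cv2.imwrite('pics/w3.png',cv2.resize((255*(a/255.)**.6).astype(np.uint8),None,fx=2.2,fy=2.2,interpolation=cv2.INTER_CUBIC))
for n,P in dict(stud=[*S,.078],wB=pol(.038,3.02,0,.086,0,0)[:3],wA=pol(-.038,3.02,0,.086,0,0)[:3]).items(): print(n,(wproj(c,P,o)-[130,60])*2.2)
E
```

```text
tcp r,ang 0.04651270061242152 -2.3922032361233936 yaw 3.057037142151639 radial/tang in tool 0.03125464776655427 0.034446746018301666 [-0.03138595  0.72580365  0.67053614] [0.45194782 0.04431593 0.11523308]
stud [434.46639106 467.55455261]
wB [448.51843477 370.72057009]
wA [426.67165912 571.63321118]
```

View pics/w3.png

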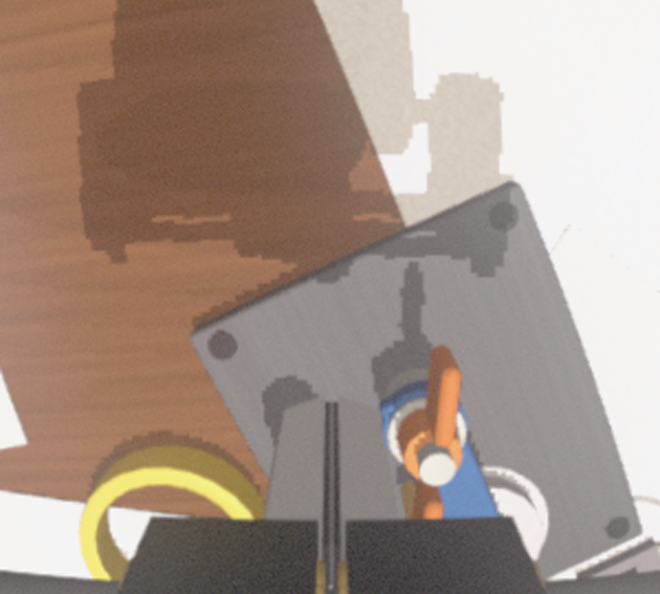

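Run:
```python
from plan import *
plan([pol(.031,3.057,.034,.063,3.057,4),pol(.031,3.057,.019,.063,3.057,2)]+[pol(.031,a,.017,.063,a,1) for a in np.linspace(3.057,-.12,29)[1:]])
```

```text
34 [[0,-0.001,0.001,0.261,0,0,-0.001],[0,-0.001,0.001,0.261,0,0,-0.001],[0,-0,0.001,0.261,0,0,-0.001],[0,-0.001,0.002,0.261,0,0,-0.002],[0,0,0.15,0,0,0,0],[0,0,0.15,0,0,0,0],[0,0.035,0.112,0,0,0,0.114],[0,0.034,0.072,0,0,0,0.113],[0,0.035,0.073,0,0,0,0.113],[0,0.034,0.072,0,0,0,0.114],[0,0.035,0.072,0,0,0,0.113],[0,0.034,0.073,0,0,0,0.114],[0,0.035,0.072,0,0,0,0.113],[0,0.034,0.073,0,0,0,0.114],[0,0.035,0.072,0,0,0,0.113],[0,0.034,0.072,0,0,0,0.114],[0,0.035,0.073,0,0,0,0.113],[0,0.034,0.072,0,0,0,0.114],[0,0.035,0.072,0,0,0,0.113],[0,0.034,0.073,0,0,0,0.114],[0,0.035,0.072,0,0,0,0.113],[0,0.034,0.073,0,0,0,0.114],[0,0.035,0.072,0,0,0,0.113],[0,0.034,0.072,0,0,0,0.113],[0,0.035,0.073,0,0,0,0.114],[0,0.034,0.072,0,0,0,0.113],[0,0.035,0.072,0,0,0,0.114],[0,0.034,0.073,0,0,0,0.113],[0,0.035,0.072,0,0,0,0.114],[0,0.034,0.072,0,0,0,0.113],[0,0.035,0.073,0,0,0,0.114],[0,0.034,0.072,0,0,0,0.113],[0,0.035,0.073,0,0,0,0.114],[0,0.034,0.072,0,0,0,0.113]]
```

Call:
{"op": "move_arm", "data": {
  "increments": [
    [0,0,0,0.26,0,0,0],
    [0,0,0,0.26,0,0,0],
    [0,0,0,0.26,0,0,0],
    [0,0,0,0.26,0,0,0],
    [0,0,0.15,0,0,0,0],
    [0,0,0.15,0,0,0,0],
    [0,0.035,0.11,0,0,0,0.114],
    [0,0.034,0.072,0,0,0,0.113],
    [0,0.035,0.072,0,0,0,0.114],
    [0,0.034,0.072,0,0,0,0.113],
    [0,0.035,0.072,0,0,0,0.114]
  ]
}}

```text
time_s: 13.8
ee_pos: [0.4512, 0.0815, 0.0638]
eef_rot: [3.141, 0.001, 2.48]
force: [-1.3, -0.9, -0.5]
grip_width: 0.0006
grip_force: 0.3
```

```bash
python3 ang.py
```

```text
tcp r,ang 0.03524844835311558 2.9848144355229347 yaw 2.4796492909754657 radial/tang in tool 0.03084572555493371 0.017058555809093746 [-1.26084912 -0.85169764 -0.47796429] [0.45118386 0.08150358 0.06382367]
```

Call:
{"op": "move_arm", "data": {
  "increments": [
    [0,0.034,0.072,0,0,0,0.113],
    [0,0.035,0.072,0,0,0,0.114],
    [0,0.034,0.072,0,0,0,0.113],
    [0,0.035,0.072,0,0,0,0.114],
    [0,0.034,0.072,0,0,0,0.113],
    [0,0.035,0.072,0,0,0,0.114],
    [0,0.034,0.072,0,0,0,0.113],
    [0,0.035,0.072,0,0,0,0.114],
    [0,0.034,0.072,0,0,0,0.113],
    [0,0.035,0.072,0,0,0,0.114],
    [0,0.034,0.072,0,0,0,0.113],
    [0,0.035,0.072,0,0,0,0.114],
    [0,0.034,0.072,0,0,0,0.113],
    [0,0.035,0.072,0,0,0,0.114],
    [0,0.034,0.072,0,0,0,0.113],
    [0,0.035,0.072,0,0,0,0.114]
  ]
}}

```text
time_s: 15.4
ee_pos: [0.4997, 0.1086, 0.0638]
eef_rot: [3.141, -0.001, 0.664]
force: [-0.1, 0.8, -0.6]
grip_width: 0.0003
grip_force: 0.3
```

```bash
python3 ang.py
```

```text
tcp r,ang 0.035353071643677444 1.1727016929563836 yaw 0.6637693579047705 radial/tang in tool 0.03087260788155243 0.01722561340663655 [-0.11663676  0.83100813 -0.63365399] [0.49970507 0.10858851 0.06384014]
```

Call:
{"op": "move_arm", "data": {
  "increments": [
    [0,0.034,0.072,0,0,0,0.113],
    [0,0.035,0.072,0,0,0,0.114],
    [0,0.034,0.072,0,0,0,0.113],
    [0,0.035,0.072,0,0,0,0.114],
    [0,0.034,0.072,0,0,0,0.113],
    [0,0.035,0.072,0,0,0,0.114],
    [0,0.034,0.072,0,0,0,0.113],
    [0,0,0,0,0,0,0]
  ]
}}

```text
time_s: 16.2
ee_pos: [0.5188, 0.0887, 0.0638]
eef_rot: [-3.141, -0.001, -0.128]
force: [0.1, 0.1, -0.1]
grip_width: 0.0004
grip_force: 0.0
```

```bash
python3 ang.py
```

```text
tcp r,ang 0.035197205568776015 0.37058812874389846 yaw -0.1276314758475796 radial/tang in tool 0.03091844803747777 0.016819418860485772 [ 0.0608685   0.08754056 -0.12123803] [0.51880783 0.08874715 0.06376813]
```

Call:
{"op": "move_arm", "data": {
  "increments": [
    [0,-0.04,-0.21,0,0,0,0],
    [0,0,0,-0.51,0,0,0],
    [0,0,0,-0.51,0,0,0],
    [0,-0.054,-0.038,0,0,0,-0.135],
    [0,-0.049,-0.045,0,0,0,-0.135],
    [0,-0.042,-0.051,0,0,0,-0.135],
    [0,-0.035,-0.057,0,0,0,-0.135],
    [0,-0.027,-0.061,0,0,0,-0.135],
    [0,-0.018,-0.064,0,0,0,-0.135],
    [0,-0.01,-0.065,0,0,0,-0.135],
    [0,0,-0.066,0,0,0,-0.135],
    [0,0.008,-0.066,0,0,0,-0.135],
    [0,0.017,-0.064,0,0,0,-0.136],
    [0,0.026,-0.061,0,0,0,-0.135],
    [0,0.033,-0.058,0,0,0,-0.136]
  ]
}}

```text
time_s: 17.7
ee_pos: [0.488, 0.1268, 0.1143]
eef_rot: [3.141, -0.0, 1.506]
force: [0.0, -0.1, -0.0]
grip_width: 0.0005
grip_force: 0.0
```

Call:
{"op": "move_arm", "data": {
  "increments": [
    [0,-0.13,-0.047,0,0,0,-0.119],
    [0,-0.123,-0.062,0,0,0,-0.119],
    [0,-0.115,-0.077,0,0,0,-0.119],
    [0,-0.105,-0.09,0,0,0,-0.119],
    [0,-0.094,-0.101,0,0,0,-0.119],
    [0,-0.081,-0.112,0,0,0,-0.119],
    [0,-0.067,-0.121,0,0,0,-0.119],
    [0,-0.052,-0.128,0,0,0,-0.119],
    [0,-0.037,-0.133,0,0,0,-0.12],
    [0,-0.021,-0.136,0,0,0,-0.119],
    [0,0,-0.138,0,0,0,-0.12],
    [0,0.012,-0.138,0,0,0,-0.119],
    [0,0.029,-0.135,0,0,0,-0.12],
    [0,0,0,0,0,0,0]
  ]
}}

```text
time_s: 19.1
ee_pos: [0.4511, 0.0443, 0.1143]
eef_rot: [3.142, 0.0, 3.051]
force: [-0.0, 0.4, -0.1]
grip_width: 0.0002
grip_force: 0.0
```

```bash
python3 ang.py
```

```text
tcp r,ang 0.04714080182001929 -2.4046735171777662 yaw 3.051029829294252 radial/tang in tool 0.0319016777252122 0.03470645695761861 [-3.20836338e-04  3.70814227e-01 -1.39392287e-01] [0.45109024 0.04432093 0.11430035]
```

Call:
{"op": "move_arm", "data": {
  "increments": [
    [0,0,0,0.26,0,0,0],
    [0,0,0,0.26,0,0,0],
    [0,0,0,0.26,0,0,0],
    [0,0,0,0.26,0,0,0],
    [0,-0.01,0.15,0,0,0,0],
    [0,-0.01,0.15,0,0,0,0],
    [0,0.035,0.11,0,0,0,0.114],
    [0,0.034,0.072,0,0,0,0.113],
    [0,0.035,0.072,0,0,0,0.114],
    [0,0.034,0.072,0,0,0,0.113],
    [0,0.035,0.072,0,0,0,0.114]
  ]
}}

```text
time_s: 20.2
ee_pos: [0.4516, 0.0812, 0.0628]
eef_rot: [3.141, 0.001, 2.474]
force: [-0.4, -0.4, -1.1]
grip_width: 0.0001
grip_force: 0.3
```

Call:
{"op": "move_arm", "data": {
  "increments": [
    [0,0.034,0.072,0,0,0,0.113],
    [0,0.035,0.072,0,0,0,0.114],
    [0,0.034,0.072,0,0,0,0.113],
    [0,0.035,0.072,0,0,0,0.114],
    [0,0.034,0.072,0,0,0,0.113],
    [0,0.035,0.072,0,0,0,0.114],
    [0,0.034,0.072,0,0,0,0.113],
    [0,0.035,0.072,0,0,0,0.114],
    [0,0.034,0.072,0,0,0,0.113],
    [0,0.035,0.072,0,0,0,0.114],
    [0,0.034,0.072,0,0,0,0.113],
    [0,0.035,0.072,0,0,0,0.114]
  ]
}}

```text
time_s: 21.4
ee_pos: [0.4846, 0.1108, 0.0628]
eef_rot: [3.141, -0.001, 1.112]
force: [-1.4, 0.2, 0.1]
grip_width: 0.0006
grip_force: 0.5
```

Call:
{"op": "move_arm", "data": {
  "increments": [
    [0,0.034,0.072,0,0,0,0.113],
    [0,0.035,0.072,0,0,0,0.114],
    [0,0.034,0.072,0,0,0,0.113],
    [0,0.035,0.072,0,0,0,0.114]
  ]
}}

```text
time_s: 21.8
ee_pos: [0.5002, 0.108, 0.0628]
eef_rot: [3.141, -0.001, 0.658]
force: [-0.6, -0.4, 1.2]
grip_width: 0.0009
grip_force: 0.5
```

```bash
python3 ang.py
```

```text
tcp r,ang 0.03506720423862784 1.152362872180378 yaw 0.6577943386985781 radial/tang in tool 0.0308652269819257 0.016644716172643015 [-0.61622226 -0.4469794   1.18195641] [0.50024884 0.10804184 0.06283571]
```

Call:
{"op": "move_arm", "data": {
  "increments": [
    [0,0.018,0.038,0,0,0,0.06],
    [0,0.018,0.038,0,0,0,0.06],
    [0,0.018,0.038,0,0,0,0.06]
  ]
}}

```text
time_s: 22.1
ee_pos: [0.5057, 0.1049, 0.0628]
eef_rot: [3.142, -0.001, 0.48]
force: [-0.4, 0.3, -0.1]
grip_width: 0.0003
grip_force: 0.4
```

Call:
{"op": "move_arm", "data": {
  "increments": [
    [0,0.009,0.019,0,0,0,0.03],
    [0,0.009,0.019,0,0,0,0.03]
  ]
}}

```text
time_s: 22.3
ee_pos: [0.5074, 0.1032, 0.0626]
eef_rot: [3.141, -0.001, 0.422]
force: [0.4, 0.8, 1.3]
grip_width: 0.0005
grip_force: 0.5
```

Call:
{"op": "move_arm", "data": {
  "increments": [
    [0,0.009,0.019,0,0,0,0.03]
  ]
}}

```text
time_s: 22.4
ee_pos: [0.5081, 0.1024, 0.0624]
eef_rot: [-3.141, -0.001, 0.391]
force: [-0.6, 6.2, 2.8]
grip_width: 0.0002
grip_force: 3.0
```

```bash
python3 ang.py
```

```text
tcp r,ang 0.03440434737437454 0.8740699117116287 yaw 0.3913598616165206 radial/tang in tool 0.03047331429505688 0.015969853917031124 [-0.55553297  6.24299207  2.840643  ] [0.50807763 0.10238631 0.06243135]
```

Call:
{"op": "move_arm", "data": {
  "increments": [
    [0,0,0.02,0,0,0,0.02]
  ]
}}

```text
time_s: 22.5
ee_pos: [0.5085, 0.1019, 0.0625]
eef_rot: [-3.14, -0.001, 0.371]
force: [-1.1, 11.5, 3.8]
grip_width: 0.0005
grip_force: 6.0
```

Call:
{"op": "move_arm", "data": {
  "increments": [
    [0,0,0.01,0,0,0,0.01],
    [0,0,0,0,0,0,0]
  ]
}}

```text
time_s: 22.7
ee_pos: [0.5086, 0.1019, 0.0625]
eef_rot: [-3.14, -0.002, 0.362]
force: [-0.7, 12.0, 3.0]
grip_width: 0.0006
grip_force: 6.1
```

```bash
python3 ang.py
```

```text
tcp r,ang 0.034356446804774496 0.8523547718997904 yaw 0.3617509703147648 radial/tang in tool 0.03030405350775533 0.016187333877090503 [-0.70204745 12.03615801  2.95826256] [0.50861383 0.10186465 0.06252615]
```

Call:
{"op": "move_arm", "data": {
  "increments": [
    [0,0,-0.1,0,0,0,0],
    [0,0,-0.2,0,0,0,0],
    [0,0,0,-0.6,0,0,0],
    [0,0,0,-0.8,0,0,0],
    [0,0,0,-0.8,0,0,0],
    [0,0,0,-0.8,0,0,0],
    [0,-0.2,0.2,-0.5,0,0,0],
    [0,-0.3,0.3,0,0,0,0],
    [0,0,0,0,0,0,0]
  ]
}}

```text
time_s: 23.6
ee_pos: [0.488, 0.0813, 0.2377]
eef_rot: [3.141, -0.001, 0.361]
force: [0.5, -0.2, 0.1]
grip_width: 0.0007
grip_force: 0.0
```

Run:
```python
from plan import *
o=ctrl.get_obs();c=ctrl.camera('wrist');print(o['ee_pos'],o['force'])
im=c['color'];u=wproj(c,[.53,.09,.05],o);x,y=int(u[0]),int(u[1]);x0,y0=max(0,x-100),max(0,y-75)
cv2.imwrite('pics/w4.png',cv2.resize((255*(im[y0:y0+150,x0:x0+200]/255.)**.6).astype(np.uint8),None,fx=4,fy=4,interpolation=cv2.INTER_CUBIC))
for n,P in dict(pin=pol(.092,.36,0,.074,0,0)[:3],stud=[*S,.078],wA=pol(.038,.36,0,.085,0,0)[:3],wB=pol(-.038,.36,0,.085,0,0)[:3],boss=[.5556,.1019,.035]).items(): print(n,(wproj(c,P,o)-[x0,y0])*4)
```

```text
[0.48802361 0.08128789 0.23766155] [ 0.48083959 -0.15155291  0.10468695]
pin [394.5308966  137.01995277]
stud [393.97908889 483.63634993]
wA [394.69330447 346.49636647]
wB [393.82224181 625.97177678]
boss [393.71975043 200.89572595]
```

View pics/w4.png

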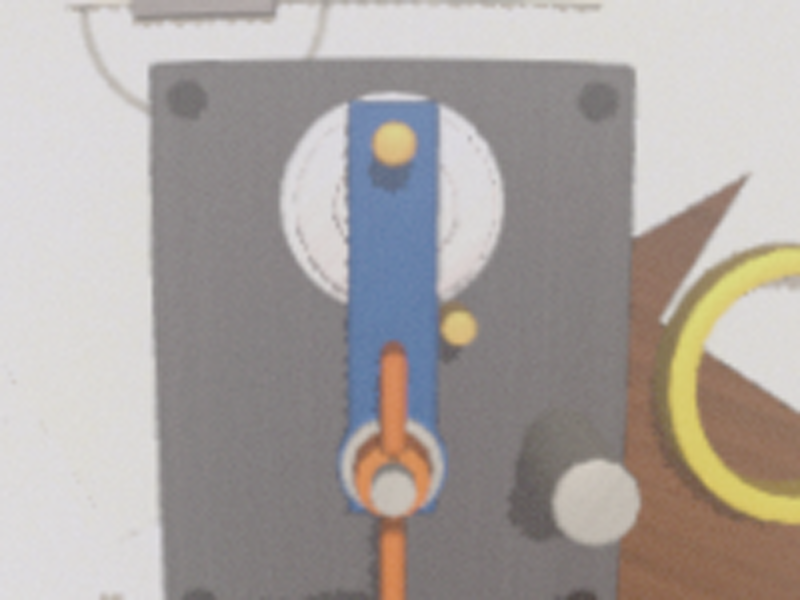

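The strap lies along the fixture's x over the flange and touches the stop pin at (458,328). Its own pin is at (394,143) and the wings line up with the strap at column 394. The flange is still centred on its seat, so I am handing in.

```bash
python3 -c "
from station import ctrl
print(ctrl.hand_in())"
```

```text
the job is handed in; nothing more can be done
None
```

The strap is against its stop over the flange, the wing nut is finger-tight (it held at about 12 N without turning), the flange is still on its seat, and I handed the job in at about 24 s; no verdict came back.

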